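Sort the gilt plinths into their sprung holders

TASK

Sort the two gilt plinths by shape: slide each along the bench, without lifting or tipping it, into its own holder (round plinth into the holder with the cradle-shaped back, square plinth into the one with square corners). How deep each holder is set differs, so press each gently home by feel against the back stop, so that both sprung catches snap fully shut behind it. Do not ram the holders, and leave the brush, the glue bottle, the palette knife and the mug where they are.

Things in the scene. Friction and masses are not known exactly. Their poses are not given: they have to be found in the camera images.
- round_plinth: Gilt round plinth, 100 mm diameter up to z 22 mm, 93 mm above that, 40 mm high, about 0.35 kg, a ring of mirror chips on top; too wide to grasp. Origin at the centre of its underside, z up
- square_plinth: Gilt square plinth, 100 x 100 mm up to z 24 mm, 93 x 93 mm above that, 40 mm high, about 0.35 kg, a square border of mirror chips on top; too wide to grasp. Origin at the centre of its underside, z up, x and y normal to its sides
- round_holder: Round plinth's holder: slanting blocks in the back corners. Plywood frame 148 mm wide, 30 mm high, no floor, clamped on 162 mm wide rails within 10 mm either way along x of its middle setting (not told). Origin on the bench, x = entry direction. At the middle setting the plinth's home centre is the origin, back stop x=50 mm, lead-ins start x=-84 mm. Channel 106 mm wide
- square_holder: Square plinth's holder: square back corners. Plywood frame 148 mm wide, 30 mm high, no floor, clamped on 162 mm wide rails within 10 mm either way along x of its middle setting (not told). Origin on the bench, x = entry direction. At the middle setting the plinth's home centre is the origin, back stop x=50 mm, lead-ins start x=-110 mm. Channel 106 mm wide
- round_holder_left (a joint): Left (+y) catch of the round holder: sprung steel arm 35 mm long, 8 mm thick, z 5 to 27 mm, on a 12 mm pin at x=-62.5, y=+-63 mm of the holder (frame in middle setting); its round tip (radius 4 mm) rests at x=-32.5, y=+-46 mm. 0 rad = shut; grows to 0.33 as it is pushed outward by about 1 N; an entering plinth opens it about 0.25
- round_holder_right (a joint): Right (-y) catch of the round holder: sprung steel arm 35 mm long, 8 mm thick, z 5 to 27 mm, on a 12 mm pin at x=-62.5, y=+-63 mm of the holder (frame in middle setting); its round tip (radius 4 mm) rests at x=-32.5, y=+-46 mm. 0 rad = shut; grows to 0.33 as it is pushed outward by about 1 N; an entering plinth opens it about 0.25
- square_holder_left (a joint): Left (+y) catch of the square holder: sprung steel arm 35 mm long, 8 mm thick, z 5 to 27 mm, on a 12 mm pin at x=-88.5, y=+-63 mm of the holder (frame in middle setting); its round tip (radius 4 mm) rests at x=-58.5, y=+-46 mm. 0 rad = shut; grows to 0.33 as it is pushed outward by about 1 N; an entering plinth opens it about 0.25
- square_holder_right (a joint): Right (-y) catch of the square holder: sprung steel arm 35 mm long, 8 mm thick, z 5 to 27 mm, on a 12 mm pin at x=-88.5, y=+-63 mm of the holder (frame in middle setting); its round tip (radius 4 mm) rests at x=-58.5, y=+-46 mm. 0 rad = shut; grows to 0.33 as it is pushed outward by about 1 N; an entering plinth opens it about 0.25
- paint_brush: Bystander: brush 160 mm long lying between the holders. Origin near its middle, on the bench
- glue_bottle: Bystander: white bottle 48 mm diameter, 130 mm high, to the left of the holders. Origin at the centre of its underside
- palette_knife: Bystander: spatula 180 mm long lying to the right of the holders. Origin near its middle, on the bench
- water_mug: Bystander: white mug 72 mm diameter, 85 mm high, far right. Origin at the centre of its underside
Not all that is in view belongs to the job. Leave any red look-alike of the round_plinth alone. What is shaped like the square_plinth but black is not meant.

How it is judged:
At the end, for the whole second after the job is handed in: Each plinth flat on the bench, at rest in its own holder past its catches: all four catches shut (below 0.06 rad), the plinth's centre at most 16 mm short of or 14 mm beyond the holder's origin and within 7 mm of its axis, the square one parallel to its holder within 0.1 rad (x of round_plinth in the frame of round_holder between -0.016 and 0.014 m and y of round_plinth in the frame of round_holder between -0.007 and 0.007 m and angle between each of round_plinth, square_plinth's own z axis and vertical below 0.06 rad and height (world z) of each of round_plinth, square_plinth below 0.006 m and linear speed of each of round_plinth, square_plinth below 0.01 m/s and value of joint each of round_holder_left, round_holder_right, square_holder_left, square_holder_right below 0.06 rad and x of square_plinth in the frame of square_holder between -0.016 and 0.014 m and y of square_plinth in the frame of square_holder between -0.007 and 0.007 m and (angle between the x axis of square_plinth and the x axis of square_holder, either way round below 0.1 rad or angle between the y axis of square_plinth and the x axis of square_holder, either way round below 0.1 rad)); the robot touches nothing.
It fails at once if a plinth is lifted off the bench or tipped (height (world z) of any of round_plinth, square_plinth above 0.015 m or angle between any of round_plinth, square_plinth's own z axis and vertical above 0.25 rad).
It fails at once if a plinth is pressed against a holder with more than 35 N (contact force between any of round_plinth, square_plinth and round_holder above 35 N or contact force between any of round_plinth, square_plinth and square_holder above 35 N).
It fails at once if the brush, glue bottle, palette knife or mug is shifted by more than 30 mm (distance of any of paint_brush, glue_bottle, palette_knife, water_mug from where it was at the start of the episode above 0.03 m).
It also fails if it takes over 72 s, if anything falls off the work surface, if the arm or the gripper's body presses on something with over 40 N, if the wrist force passes 120 N, or if a joint passes its speed limit or range.

ROBOT

A 7-joint arm with a two-finger parallel gripper is mounted at the origin on the work surface. World frame = base frame: x ahead of the robot, y to its left, z up, the work surface at z = 0. Lengths are in m, angles in rad, forces in N, time in s.
With the tool pointing down it reaches from about 0.4 to 0.85 m from the base axis. Payload 10.4 kg.
Tool frame: the origin (TCP) lies midway between the tips of the shut fingers; the grasp point (between the pads) lies r.grip_point_offset behind it (r.grip_point_offset is the distance from the TCP to the grasp point, in m); z points along the fingers, y is the line along which they close (so a half turn about z gives the same grasp; the last joint's range is limited). The gripper opens to 87 mm and grips with 3 to 60 N. Pads are 19 mm wide; open, the fingers measure 117 mm over their backs; the gripper's body (75 mm by 190 mm) begins 51 mm behind the grasp point.
Start: joints at [1.306, 0.332, -0.065, 1.46, 0.022, 1.35, -0.088], TCP at [0.15, -0.607, 0.223] pointing down, gripper open.
Joint ranges: [-2.6, 2.6], [-0.5, 2.12], [-1.47, 1.34], [0.16, 2.42], [-1.27, 4.41], [0.06, 2.06], [-2.6, 2.6]. Speed limits (rad/s): [2.22, 2.22, 2.79, 2.79, 3.14, 3.14, 3.14].

INTERFACE

Orientations are given as a unit quaternion [x, y, z, w].
In Python, from bench import r gives the robot as it stands.
- The arm moves only by the tool play_rows, never from a script. Its arguments are lists of equal length, an entry for each row: "claw": the closure, from 0 (fully open) to 1 (shut); "delta_pos": the shift along the tool's x, y, z scaled (see below), a list of three; "delta_rot": the turn, a rotation vector about the tool's x, y, z scaled (see below), a list of three. A call has 1 to 8 rows; each row shifts and turns the commanded pose from where the row before left it, along the tool's axes as they then stand; what a row does not reach is not made up. The controller multiplies each number of a shift by 200 mm and each number of a turn by pi rad. A row lasts 1/10 s, in which the tool goes at most 50 mm and 8.59 degrees, less where a joint would pass 70% of its speed; a pose out of reach is approached as far as the arm can. A call with a number of a shift or a turn outside -1 to 1 is refused whole. A call with a gripper value outside its range is refused whole. The fingers move at their own pace and stop on an object; "squeeze" is the grip in N (left out, the last holds). Time passes only in rows, so rows that do not move let the fingers close. It gives the time, the measured TCP pose, the force, the opening and the grip force at its end, in the units of the state.
- r.read_state(): the state, without advancing time (a new reading comes with each control period).
- r.camera(name): name is "scene" or "side" or "wrist"; returns a dict with "pixels" (400x640x3 uint8, red, green, blue), "camera_matrix" (3x3 intrinsics, pixels), "cam_to_world" (4x4, takes a point from camera to world coordinates); the wrist camera has in their place "hand_eye" (4x4, takes a point from camera to tool coordinates, whose origin is the TCP and whose axes are the flange's). Camera axes: x right, y up, looking along -z (the intrinsics and any distortion apply to the point x, -y, -z); pixel columns grow to the right and rows downward; lengths in m; the calibration is good to about 2 mm. A picture is of the moment at which its call begins: read the wrist's pose just before it. There is no depth.
- r.close_job(): hands the job in; it is judged then, once.
The state is a dict: "time": time; "joint_positions": joint angles; "joint_vel": joint speeds; "joint_torque": joint torques, N m; "ee_pos": TCP position; "eef_rot": TCP orientation; "ft_force": force on the tool from outside, world axes, zero at the start; "torque": the same for the moment, N m; "width": finger opening in m; "grip_force": force on a finger pad.
Only numpy, scipy, OpenCV 4.12 (cv2) and the standard library are available. Lean on these libraries where they do the work, as an engineer would, in place of code of your own. Each camera call takes 0.05 s, during which the arm holds its last target. There are 200 camera calls.

## Working session

There is one attempt and no reset: what is moved stays moved. The work goes in short steps, Python scripts to look and compute and a tool call to move; the robot and the scene stay as the last step left them, time stands still between calls to the robot, and variables do not carry over. Pictures are saved under pics/ and viewed, at most 10 in all, crops included, and the job is handed in when it is done.

Besides the shell and the picture viewer there is one more tool, called after "Emit:" in YAML: its name, and indented under it one key for each argument. play_rows: Moves the arm, as the interface text tells. Shifts and turns lie within -1 to 1; 1 stands for 200 mm of shift or pi rad of turn. Its arguments: {"type":"object","properties":{"claw":{"type":"array"},"delta_pos":{"type":"array"},"delta_rot":{"type":"array"},"squeeze":{"type":"number"}},"required":["claw","delta_pos","delta_rot"]}

```bash
ls; mkdir -p pics; python3 - <<'E'
from bench import r
import cv2
for n in("scene","side"):
    c=r.camera(n); cv2.imwrite(f"pics/{n}0.png",c["pixels"][:,:,::-1]); print(n,c["camera_matrix"],c["cam_to_world"])
print({k:v for k,v in c.items() if k not in("pixels","camera_matrix","cam_to_world")})
c=r.camera("wrist");print(c["hand_eye"],c["camera_matrix"])
s=r.read_state();print(s);print(r.grip_point_offset)
E
```

```text
pics
scene [[455.43135459   0.         318.38519866]
 [  0.         455.43135459 205.34427087]
 [  0.           0.           1.        ]] [[ 0.86751894 -0.42818013  0.25312581  0.96090445]
 [ 0.49721913  0.7326288  -0.46478831 -0.7838377 ]
 [ 0.01356585  0.52907165  0.84846871  1.44625099]
 [ 0.          0.          0.          1.        ]]
side [[481.32969685   0.         322.23406584]
 [  0.         481.32969685 200.09919568]
 [  0.           0.           1.        ]] [[-0.81267445  0.44317497 -0.37835987 -0.04069937]
 [-0.58271095 -0.61486748  0.53139997  0.81537123]
 [ 0.00286199  0.65232961  0.75793     1.22448884]
 [ 0.          0.          0.          1.        ]]
{}
[[-1.99227143e-04  9.68368672e-01  2.49523695e-01  6.76835538e-02]
 [ 9.99999529e-01 -4.41628206e-05  9.69819484e-04 -5.15390209e-04]
 [ 9.50162477e-04  2.49523771e-01 -9.68368207e-01 -1.62622095e-01]
 [ 0.00000000e+00  0.00000000e+00  0.00000000e+00  1.00000000e+00]] [[310.87887886   0.         319.36360752]
 [  0.         310.87887886 198.34984553]
 [  0.           0.           1.        ]]
{'time': 0.15, 'joint_positions': array([ 1.30639984,  0.33271662, -0.06468967,  1.46073697,  0.02161743,
        1.34988933, -0.08846163]), 'joint_vel': array([ 0.0004558 , -0.00122442,  0.00032228, -0.00147928, -0.00053142,
       -0.00010062, -0.00094662]), 'joint_torque': array([ 6.23731466e-04, -6.23631763e+01,  2.47367774e-02, -3.90141177e+01,
       -6.11918396e-02,  3.72847833e-02,  8.99241786e-05]), 'ee_pos': array([ 0.14957476, -0.60654497,  0.22194844]), 'eef_rot': array([ 9.92697605e-01,  1.20628304e-01, -9.57482297e-05, -5.18476995e-04]), 'ft_force': array([ 0.17577058,  0.00508307, -0.45131322]), 'torque': array([-0.0399708 ,  0.00768077,  0.00421171]), 'grip_force': 0.0, 'width': 0.08730313331032412}
0.0187
```

View pics/scene0.png

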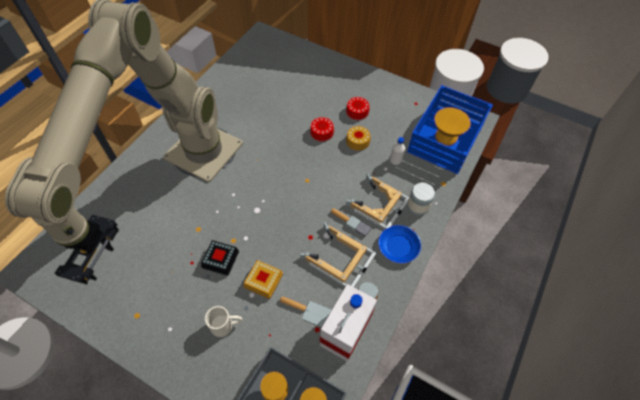

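View pics/side0.png

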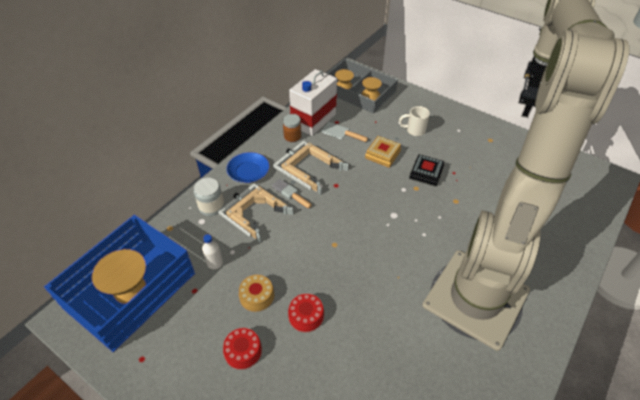

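The gilt round plinth is at scene (358,138); the red look-alikes are at (322,128) and (358,107). The gilt square plinth is at (263,279), and the black one at (220,257) is not meant. The round holder (slanting blocks) is at about (382,200) and the square holder at (340,255). The grey tray and blue crate also hold gilt things, but those aren't on the bench.

```bash
cat > h.py <<'E'
import numpy as np, cv2
from bench import r
from scipy.spatial.transform import Rotation as R
def cam(n):
    s=r.read_state(); c=r.camera(n); K=c["camera_matrix"]
    if n=="wrist":
        T=np.eye(4);T[:3,:3]=R.from_quat(s["eef_rot"]).as_matrix();T[:3,3]=s["ee_pos"];T=T@c["hand_eye"]
    else: T=c["cam_to_world"]
    return c["pixels"][:,:,::-1].copy(),K,T
def unproj(K,T,uv,z):
    uv=np.atleast_2d(uv).astype(float)
    d=np.c_[(uv[:,0]-K[0,2])/K[0,0],-(uv[:,1]-K[1,2])/K[1,1],-np.ones(len(uv))]@T[:3,:3].T
    return T[:3,3]+d*((z-T[2,3])/d[:,2])[:,None]
def proj(K,T,P):
    p=(np.atleast_2d(P)-T[:3,3])@T[:3,:3]
    return np.c_[K[0,2]-K[0,0]*p[:,0]/p[:,2],K[1,2]+K[1,1]*p[:,1]/p[:,2]]
def ortho(img,K,T,z,x0,x1,y0,y1,s):
    """top view at height z: col = (y1-y)*s, row=(x1-x)*s"""
    W,H=int((y1-y0)*s),int((x1-x0)*s)
    q=np.float32([[0,0],[W,0],[W,H],[0,H]])
    P=np.c_[x1-q[:,1]/s,y1-q[:,0]/s,np.full(4,z)]
    M=cv2.getPerspectiveTransform(np.float32(proj(K,T,P)),q)
    return cv2.warpPerspective(img,M,(W,H),flags=cv2.INTER_CUBIC)
E
python3 - <<'E'
from h import *
c=cam("scene");d=cam("side")
for nm,u,v,z in [("round",(358,134),(256,289),.04),("sq",(264,276),(383,147),.04),("black",(220,253),(428,166),.04),("red1",(322,126),(306,308),.04),("red2",(358,105),(242,343),.04),("mug",(219,330),(414,128),.0),("bottle",(397,160),(212,262),0)]:
    print(nm,unproj(c[1],c[2],u,z)[0].round(3),unproj(d[1],d[2],v,z)[0].round(3))
b=[.25,.9,-.5,.3]  # x0,x1,y0,y1
cv2.imwrite("pics/o1.png",ortho(*c,.03,.3,.85,-.5,.3,1000))
cv2.imwrite("pics/o2.png",ortho(*d,.03,.3,.85,-.5,.3,1000))
E
```

```text
round [0.511 0.362 0.04 ] [0.51 0.36 0.04]
sq [ 0.523 -0.344  0.04 ] [ 0.52  -0.347  0.04 ]
black [ 0.347 -0.348  0.04 ] [ 0.344 -0.356  0.04 ]
red1 [0.364 0.325 0.04 ] [0.361 0.326 0.04 ]
red2 [0.437 0.505 0.04 ] [0.435 0.502 0.04 ]
mug [ 0.489 -0.558  0.   ] [ 0.497 -0.548  0.   ]
bottle [0.695 0.353 0.   ] [0.697 0.352 0.   ]
```

View pics/o1.png

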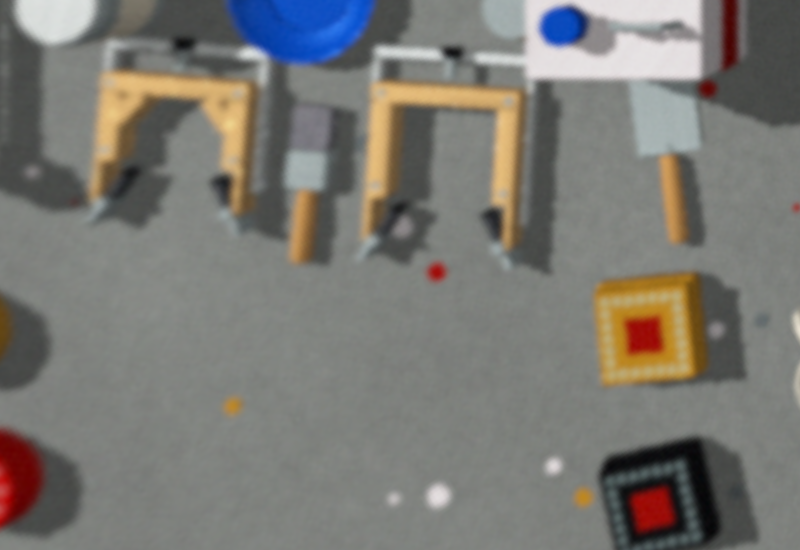

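View pics/o2.png

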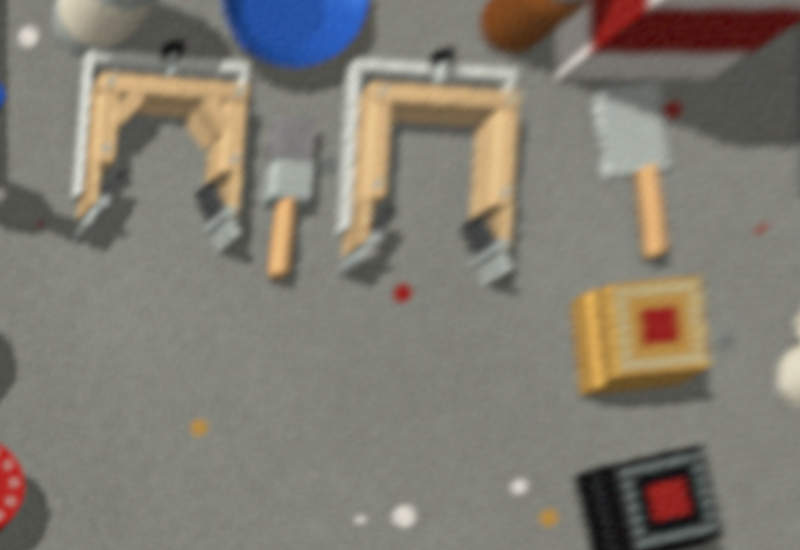

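The top views show the round holder at about (0.70, 0.12) and the square holder at about (0.68, -0.145), both opening towards the robot. I'll take one close survey with the wrist camera before any contact.

Emit:
play_rows:
  claw: [0,0,0,0,0,0,0,0]
  delta_pos:
    - [0,0,-0.01]
    - [0,0,-0.01]
    - [0.147,-0.19,-0.018]
    - [0.147,-0.19,-0.018]
    - [0.147,-0.19,-0.018]
    - [0.147,-0.19,-0.018]
    - [0.147,-0.19,-0.018]
    - [0.147,-0.19,-0.018]
  delta_rot:
    - [0,0,0.0385]
    - [0,0,0.0385]
    - [0,0,0]
    - [0,0,0]
    - [0,0,0]
    - [0,0,0]
    - [0,0,0]
    - [0,0,0]

```text
time: 1.05
ee_pos: [0.327, -0.3771, 0.2484]
eef_rot: [1.0, -0.0, 0.0, 0.0]
ft_force: [1.4, -0.2, 0.0]
width: 0.0872
grip_force: 0.0
```

Emit:
play_rows:
  claw: [0,0,0,0,0,0,0,0]
  delta_pos:
    - [0.147,-0.19,-0.018]
    - [0.147,-0.19,-0.018]
    - [0.147,-0.19,-0.018]
    - [0.147,-0.19,-0.018]
    - [0.147,-0.19,-0.018]
    - [0.147,-0.19,-0.018]
    - [0.147,-0.19,-0.018]
    - [0.147,-0.19,-0.018]
  delta_rot:
    - [0,0,0]
    - [0,0,0]
    - [0,0,0]
    - [0,0,0]
    - [0,0,0]
    - [0,0,0]
    - [0,0,0]
    - [0,0,0]

```text
time: 1.85
ee_pos: [0.5622, -0.0734, 0.2772]
eef_rot: [1.0, -0.0, 0.0, 0.0]
ft_force: [0.6, -0.6, 0.8]
width: 0.0869
grip_force: 0.0
```

Emit:
play_rows:
  claw: [0,0,0]
  delta_pos:
    - [0.147,-0.19,-0.018]
    - [0.147,-0.19,-0.018]
    - [0,0,0]
  delta_rot:
    - [0,0,0]
    - [0,0,0]
    - [0,0,0]

```text
time: 2.15
ee_pos: [0.6217, 0.0085, 0.2833]
eef_rot: [1.0, 0.004, -0.0, -0.002]
ft_force: [-1.4, -0.9, 0.1]
width: 0.0869
grip_force: 0.0
```

```bash
python3 - <<'E'
from h import *
c=cam("wrist");np.savez("w1.npz",i=c[0],K=c[1],T=c[2])
cv2.imwrite("pics/w1raw.png",c[0])
o=ortho(*c,.03,.55,.82,-.24,.24,1650);print(o.shape)
cv2.imwrite("pics/w1.png",o)
o=ortho(*c,.04,.42,.62,-.48,.48,800)
cv2.imwrite("pics/w1b.png",np.hstack([cv2.resize(o[:,60:220],None,fx=2.4,fy=2.4),cv2.resize(o[:,600:760],None,fx=2.4,fy=2.4)]))
E
```

```text
(445, 792, 3)
```

View pics/w1.png

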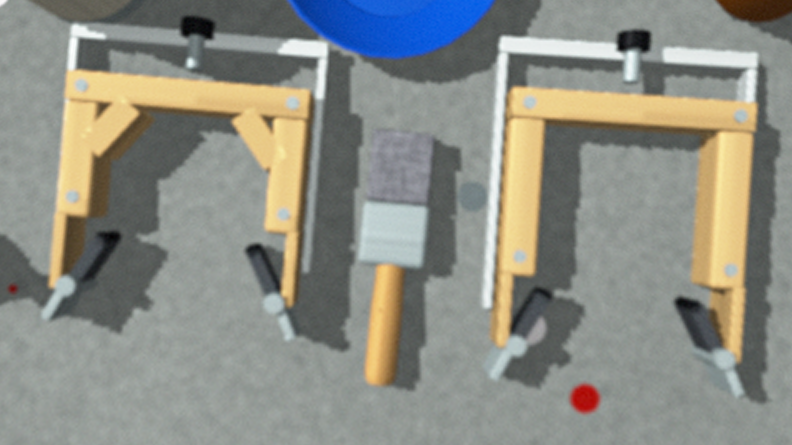

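View pics/w1b.png

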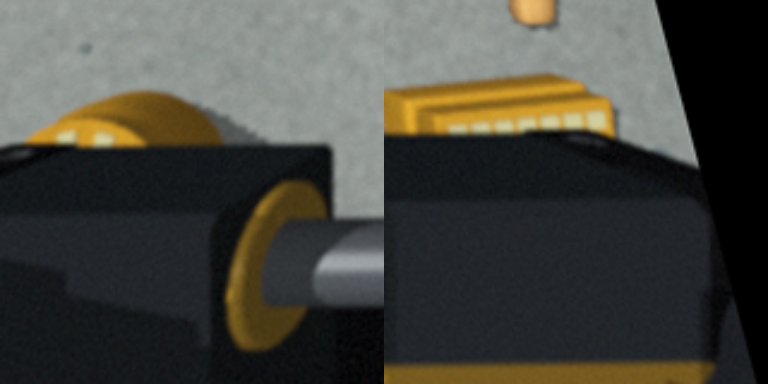

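The survey view shows:

| Holder | Shape | Pins (px) | Home centre | Yaw (rad) |
|---|---|---|---|---|
| Round | slanting blocks, left | (65,285), (274,303) | (0.704, 0.132) | about -0.085 |
| Square | right | (516,345), (725,358) | (0.6955, -0.1405) | about -0.06 |

Frame width (147 mm) and pin spacing (127 mm) match the given sizes. The crops confirm that both chosen plinths are gilt, though the hand hides part of each. Next I'll turn the hand and go to the right side of the square plinth.

Emit:
play_rows:
  claw: [0.3,0.3,0.3,0.3,0.3,0.3,0.3,0.3]
  delta_pos:
    - [0,0,0]
    - [0,0,0]
    - [0,0,0]
    - [0,0,0]
    - [0,0,0]
    - [0,0,0]
    - [0,0,0]
    - [0,0,0]
  delta_rot:
    - [0,0,-0.0469]
    - [0,0,-0.0469]
    - [0,0,-0.0469]
    - [0,0,-0.0469]
    - [0,0,-0.0469]
    - [0,0,-0.0469]
    - [0,0,-0.0469]
    - [0,0,-0.0469]

```text
time: 3.0
ee_pos: [0.6198, -0.0005, 0.2841]
eef_rot: [0.83, 0.558, -0.0, 0.0]
ft_force: [0.9, -0.3, 0.2]
width: 0.061
grip_force: 0.0
```

Emit:
play_rows:
  claw: [0.3,0.3,0.3,0.3,0.3,0.3,0.3,0.3]
  delta_pos:
    - [0,0,0]
    - [0,0,0]
    - [0,0,0]
    - [-0.194,-0.0525,0.0727]
    - [-0.194,-0.0525,0.0727]
    - [-0.194,-0.0525,0.0727]
    - [-0.194,-0.0525,0.0727]
    - [-0.194,-0.0525,0.0727]
  delta_rot:
    - [0,0,-0.0469]
    - [0,0,-0.0469]
    - [0,0,-0.0469]
    - [0,0,0]
    - [0,0,0]
    - [0,0,0]
    - [0,0,0]
    - [0,0,0]

```text
time: 3.8
ee_pos: [0.5759, -0.1983, 0.211]
eef_rot: [0.69, 0.724, -0.001, 0.0]
ft_force: [0.9, -0.7, 0.0]
width: 0.0609
grip_force: 0.0
```

Emit:
play_rows:
  claw: [0.3,0.3,0.3,0.3,0.3,0.3,0.3]
  delta_pos:
    - [-0.194,-0.0525,0.0727]
    - [-0.194,-0.0525,0.0727]
    - [-0.194,-0.0525,0.0727]
    - [-0.194,-0.0525,0.0727]
    - [-0.194,-0.0525,0.0727]
    - [-0.194,-0.0525,0.0727]
    - [0,0,0]
  delta_rot:
    - [0,0,0]
    - [0,0,0]
    - [0,0,0]
    - [0,0,0]
    - [0,0,0]
    - [0,0,0]
    - [0,0,0]

```text
time: 4.5
ee_pos: [0.5199, -0.4388, 0.121]
eef_rot: [0.693, 0.721, -0.002, -0.001]
ft_force: [-1.0, -0.2, -0.5]
width: 0.0607
grip_force: 0.0
```

Emit:
play_rows:
  claw: [0.3,0.3,0.3,0.3,0.3]
  delta_pos:
    - [0,0,0.135]
    - [0,0,0.135]
    - [0,0,0.135]
    - [0,0,0.13]
    - [0,0,0]
  delta_rot:
    - [0,0,0]
    - [0,0,0]
    - [0,0,0]
    - [0,0,0]
    - [0,0,0]

```text
time: 5.0
ee_pos: [0.5229, -0.4302, 0.0136]
eef_rot: [0.69, 0.724, -0.001, -0.003]
ft_force: [-0.1, 1.1, -0.2]
width: 0.061
grip_force: 0.0
```

```bash
python3 - <<'E'
from h import *
s=r.read_state();print(s["ee_pos"],s["eef_rot"],s["ft_force"])
c=cam("scene");cv2.imwrite("pics/s2.png",cv2.resize(c[0][200:360,160:360],None,fx=3,fy=3,interpolation=2))
E
```

```text
[ 0.52290912 -0.43019364  0.01358871] [ 6.89593934e-01  7.24189551e-01 -6.99073688e-04 -3.03516597e-03] [-0.08415583  1.14707339 -0.22917955]
```

View pics/s2.png

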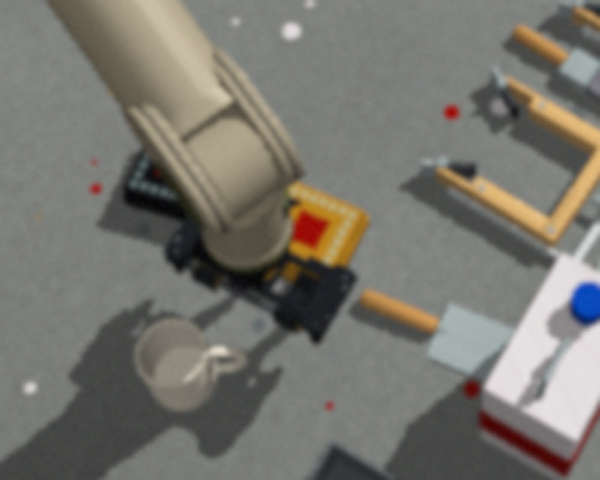

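The fingers are down between the mug and the square plinth, clear of both and of the palette knife handle. Pushing the plinth left (+y).

Emit:
play_rows:
  claw: [0.3,0.3,0.3,0.3,0.3,0.3,0.3,0.3]
  delta_pos:
    - [0.06,0,0]
    - [0.04,0,0]
    - [0.03,0,0]
    - [0.05,0,0]
    - [0.06,0,0]
    - [0.07,0,0]
    - [0.07,0,0]
    - [0.07,0,0]
  delta_rot:
    - [0,0,0]
    - [0,0,0]
    - [0,0,0]
    - [0,0,0]
    - [0,0,0]
    - [0,0,0]
    - [0,0,0]
    - [0,0,0]

```text
time: 5.85
ee_pos: [0.5215, -0.3396, 0.0173]
eef_rot: [0.689, 0.725, -0.0, 0.0]
ft_force: [0.7, -2.3, 1.4]
width: 0.061
grip_force: 1.1
```

Emit:
play_rows:
  claw: [0.3,0.3,0.3,0.3,0.3,0.3,0.3,0.3]
  delta_pos:
    - [0.075,0,0]
    - [0.075,0,0]
    - [0.075,0,0]
    - [0.075,0,0]
    - [0.075,0,0]
    - [0.06,0,0]
    - [0.04,0,0]
    - [0.02,0,0]
  delta_rot:
    - [0,0,0]
    - [0,0,0]
    - [0,0,0]
    - [0,0,0]
    - [0,0,0]
    - [0,0,0]
    - [0,0,0]
    - [0,0,0]

```text
time: 6.65
ee_pos: [0.5166, -0.2412, 0.0172]
eef_rot: [0.689, 0.725, -0.0, -0.0]
ft_force: [-0.2, -2.0, 1.0]
width: 0.0612
grip_force: 0.9
```

```bash
python3 - <<'E'
from h import *
s=r.read_state();print(s["ee_pos"],s["eef_rot"],s["ft_force"])
c=cam("side")
cv2.imwrite("pics/s3.png",ortho(*c,.04,.4,.7,-.3,.05,1700))
E
```

```text
[ 0.51658646 -0.24115552  0.01716741] [ 6.88974415e-01  7.24785653e-01 -2.11064490e-05 -1.07503780e-04] [-0.15701953 -1.9894761   1.02969889]
```

View pics/s3.png

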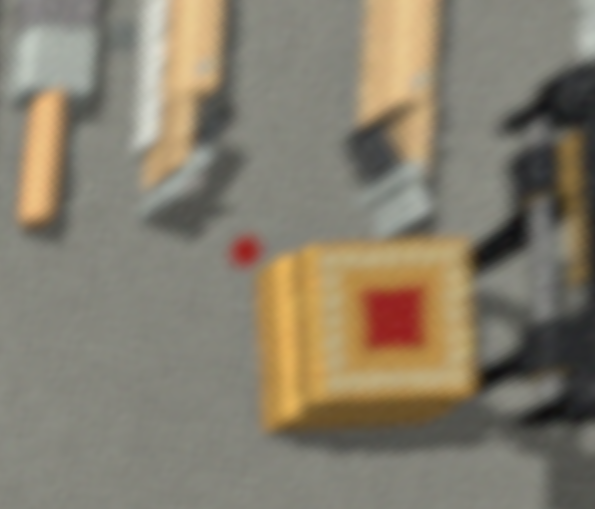

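The square plinth is centred at (0.513, -0.181) with yaw about 0.045. It sits clear of the right catch tail and needs about 50 mm more in +y. After that I go behind it, with the opening narrowed.

Emit:
play_rows:
  claw: [0.3,0.3,0.3,0.3,0.3,0.3,0.3,0.3]
  delta_pos:
    - [0.06,0,0]
    - [0.06,0,0]
    - [0.06,0,0]
    - [0.045,0,0]
    - [0.03,0,0]
    - [-0.1,0,0]
    - [-0.1,0,-0.15]
    - [0,0,-0.2]
  delta_rot:
    - [0,0,0]
    - [0,0,0]
    - [0,0,0]
    - [0,0,0]
    - [0,0,0]
    - [0,0,0]
    - [0,0,0]
    - [0,0,0]

```text
time: 7.5
ee_pos: [0.5143, -0.2333, 0.0863]
eef_rot: [0.69, 0.723, -0.001, -0.002]
ft_force: [0.8, 0.1, 0.6]
width: 0.0612
grip_force: 0.0
```

Emit:
play_rows:
  claw: [0.6,0.6,0.6,0.6,0.6,0.6]
  delta_pos:
    - [0,0,-0.1]
    - [0,0,0]
    - [0,0,0]
    - [0,0,0]
    - [0,0,0]
    - [0,0,0]
  delta_rot:
    - [0,0,0.0446]
    - [0,0,0.0446]
    - [0,0,0.0446]
    - [0,0,0.0446]
    - [0,0,0.0446]
    - [0,0,0.0446]

```text
time: 8.1
ee_pos: [0.5161, -0.2306, 0.1071]
eef_rot: [0.926, 0.378, 0.0, -0.0]
ft_force: [0.8, 0.9, 0.3]
width: 0.0353
grip_force: 0.0
```

Emit:
play_rows:
  claw: [0.6,0.6,0.6,0.6,0.6,0.6,0.6]
  delta_pos:
    - [0,0,0]
    - [0,0,0]
    - [0,0,0]
    - [0,0,0]
    - [0,0,0]
    - [0,0,0]
    - [0,0,0]
  delta_rot:
    - [0,0,0.0446]
    - [0,0,0.0446]
    - [0,0,0.0446]
    - [0,0,0.0446]
    - [0,0,0.0446]
    - [0,0,0.0446]
    - [0,0,0]

```text
time: 8.8
ee_pos: [0.5161, -0.2306, 0.1071]
eef_rot: [1.0, -0.031, -0.0, -0.0]
ft_force: [-0.0, 0.2, 0.2]
width: 0.0351
grip_force: 0.0
```

```bash
python3 - <<'E'
from h import *
s=r.read_state();print(s["ee_pos"],s["eef_rot"],s["ft_force"],s["joint_positions"].round(2))
c=cam("wrist");d=cam("side");np.savez("w2.npz",i=c[0],K=c[1],T=c[2])
a=ortho(*d,.04,.42,.62,-.24,.0,1600);b=ortho(*c,.04,.42,.62,-.24,.0,1600)
cv2.imwrite("pics/s4.png",np.hstack([a,b]))
E
```

```text
[ 0.51608755 -0.23062059  0.10712965] [ 9.99509468e-01 -3.13178988e-02 -9.63682505e-05 -6.30083148e-05] [-0.03654561  0.20411158  0.2426798 ] [ 0.75  0.34 -0.49  1.74  0.18  1.11 -1.43]
```

View pics/s4.png

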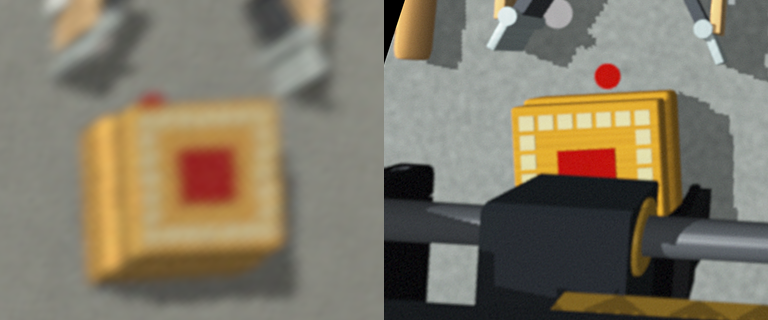

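From the wrist view, the square plinth's top front edge at (512,106)–(660,98) is 92.6 mm long, as it should be. Its centre is (0.510, -0.129), which is on the holder axis. Going behind it to push.

Emit:
play_rows:
  claw: [0.6,0.6,0.6,0.6,0.6,0.6,0.6,0.6]
  delta_pos:
    - [-0.122,-0.125,0]
    - [-0.122,-0.125,0]
    - [-0.122,-0.125,0]
    - [-0.122,-0.125,0]
    - [0,0,0.15]
    - [0,0,0.15]
    - [0,0,0.16]
    - [0,0,0]
  delta_rot:
    - [0,0,0]
    - [0,0,0]
    - [0,0,0]
    - [0,0,0]
    - [0,0,0]
    - [0,0,0]
    - [0,0,0]
    - [0,0,0]

```text
time: 9.7
ee_pos: [0.422, -0.1244, 0.0123]
eef_rot: [1.0, -0.029, -0.003, -0.001]
ft_force: [0.2, 0.6, -0.6]
width: 0.0349
grip_force: 0.0
```

Emit:
play_rows:
  claw: [0.6,0.6,0.6,0.6,0.6,0.6,0.6,0.6]
  delta_pos:
    - [0.04,0,0]
    - [0.04,0,0]
    - [0.04,0,0]
    - [0.04,0,0]
    - [0.04,0,0]
    - [0.05,0,0]
    - [0.05,0,0]
    - [0.05,0,0]
  delta_rot:
    - [0,0,0]
    - [0,0,0]
    - [0,0,0]
    - [0,0,0]
    - [0,0,0]
    - [0,0,0]
    - [0,0,0]
    - [0,0,0]

```text
time: 10.5
ee_pos: [0.4954, -0.1298, 0.0152]
eef_rot: [1.0, -0.03, -0.0, 0.0]
ft_force: [-1.4, 0.1, 1.3]
width: 0.0348
grip_force: 1.1
```

Emit:
play_rows:
  claw: [0.6,0.6,0.6,0.6,0.6,0.6]
  delta_pos:
    - [0.03,0,0]
    - [0.03,0,0]
    - [0.03,0,0]
    - [0.03,0,0]
    - [0.03,0,0]
    - [0.03,0,0]
  delta_rot:
    - [0,0,0]
    - [0,0,0]
    - [0,0,0]
    - [0,0,0]
    - [0,0,0]
    - [0,0,0]

```text
time: 11.1
ee_pos: [0.5309, -0.1319, 0.0151]
eef_rot: [1.0, -0.03, -0.0, 0.0]
ft_force: [-2.4, 0.8, -0.5]
width: 0.0347
grip_force: 1.1
```

```bash
python3 - <<'E'
from h import *
s=r.read_state();print(s["ee_pos"],s["ft_force"],s["torque"])
# red square on gilt top, from side & scene
for n in("scene","side"):
    i,K,T=cam(n); h=cv2.cvtColor(i,cv2.COLOR_BGR2HSV)
    m=((h[...,0]<6)|(h[...,0]>174))&(h[...,1]>150)&(h[...,2]>90)
    k,l,st,ce=cv2.connectedComponentsWithStats(m.astype(np.uint8))
    for j in range(1,k):
        if st[j,4]>15:
            w=unproj(K,T,ce[j],.04)[0]
            if -.2<w[1]<0 and .4<w[0]<.8: print(n,st[j,4],w.round(4))
E
```

```text
[ 0.53092424 -0.13194611  0.0151076 ] [-2.43803372  0.77898327 -0.50967021] [0.16858293 0.56829801 0.01220277]
scene 58 [ 0.5908 -0.1363  0.04  ]
```

Emit:
play_rows:
  claw: [0.6,0.6,0.6,0.6]
  delta_pos:
    - [0.025,0,0]
    - [0.025,0,0]
    - [0.025,0,0]
    - [0.025,0,0]
  delta_rot:
    - [0,0,0]
    - [0,0,0]
    - [0,0,0]
    - [0,0,0]

```text
time: 11.6
ee_pos: [0.5509, -0.1331, 0.0152]
eef_rot: [1.0, -0.03, -0.0, 0.0]
ft_force: [-2.6, 0.7, 1.6]
width: 0.0349
grip_force: 1.4
```

Emit:
play_rows:
  claw: [0.6,0.6,0.6,0.6]
  delta_pos:
    - [0.025,0,0]
    - [0.025,0,0]
    - [0.025,0,0]
    - [0.025,0,0]
  delta_rot:
    - [0,0,0]
    - [0,0,0]
    - [0,0,0]
    - [0,0,0]

```text
time: 12.0
ee_pos: [0.5709, -0.1343, 0.0152]
eef_rot: [1.0, -0.03, 0.0, 0.0]
ft_force: [-3.0, 0.4, 1.8]
width: 0.035
grip_force: 1.5
```

Emit:
play_rows:
  claw: [0.6,0.6,0.6,0.6]
  delta_pos:
    - [0.025,0,0]
    - [0.025,0,0]
    - [0.025,0,0]
    - [0.025,0,0]
  delta_rot:
    - [0,0,0]
    - [0,0,0]
    - [0,0,0]
    - [0,0,0]

```text
time: 12.4
ee_pos: [0.5908, -0.1355, 0.0152]
eef_rot: [1.0, -0.03, 0.0, 0.0]
ft_force: [-2.9, 0.4, 2.0]
width: 0.035
grip_force: 1.6
```

Emit:
play_rows:
  claw: [0.6,0.6,0.6,0.6]
  delta_pos:
    - [0.025,0,0]
    - [0.025,0,0]
    - [0.02,0,0]
    - [0.015,0,0]
  delta_rot:
    - [0,0,0]
    - [0,0,0]
    - [0,0,0]
    - [0,0,0]

```text
time: 12.8
ee_pos: [0.6078, -0.1365, 0.0152]
eef_rot: [1.0, -0.03, 0.0, 0.0]
ft_force: [-3.7, 1.2, 2.3]
width: 0.0347
grip_force: 1.7
```

Centre about 0.668, so at least 18 mm to go. From here 2 mm per row, watching the force.

Emit:
play_rows:
  claw: [0.6,0.6,0.6,0.6,0.6,0.6]
  delta_pos:
    - [0.01,0,0]
    - [0.01,0,0]
    - [0.01,0,0]
    - [0.01,0,0]
    - [0.01,0,0]
    - [0.01,0,0]
  delta_rot:
    - [0,0,0]
    - [0,0,0]
    - [0,0,0]
    - [0,0,0]
    - [0,0,0]
    - [0,0,0]

```text
time: 13.4
ee_pos: [0.6195, -0.1373, 0.0152]
eef_rot: [1.0, -0.03, 0.0, 0.0]
ft_force: [-3.8, 0.6, 1.2]
width: 0.0348
grip_force: 1.5
```

Emit:
play_rows:
  claw: [0.6,0.6,0.6]
  delta_pos:
    - [0.01,0,0]
    - [0.01,0,0]
    - [0.01,0,0]
  delta_rot:
    - [0,0,0]
    - [0,0,0]
    - [0,0,0]

```text
time: 13.7
ee_pos: [0.6255, -0.1377, 0.0152]
eef_rot: [1.0, -0.03, 0.0, 0.0]
ft_force: [-2.8, 1.2, 1.6]
width: 0.0349
grip_force: 1.5
```

Emit:
play_rows:
  claw: [0.6,0.6]
  delta_pos:
    - [0.0075,0,0]
    - [0.0075,0,0]
  delta_rot:
    - [0,0,0]
    - [0,0,0]

```text
time: 13.9
ee_pos: [0.6285, -0.1378, 0.0152]
eef_rot: [1.0, -0.03, 0.0, 0.0]
ft_force: [-2.9, 0.8, 1.4]
width: 0.035
grip_force: 1.5
```

Emit:
play_rows:
  claw: [0.6,0.6]
  delta_pos:
    - [0.0075,0,0]
    - [0.0075,0,0]
  delta_rot:
    - [0,0,0]
    - [0,0,0]

```text
time: 14.1
ee_pos: [0.6316, -0.138, 0.0152]
eef_rot: [1.0, -0.03, 0.0, 0.0]
ft_force: [-2.5, 0.9, 1.6]
width: 0.0349
grip_force: 0.8
```

Emit:
play_rows:
  claw: [0.6,0.6]
  delta_pos:
    - [0.005,0,0]
    - [0.005,0,0]
  delta_rot:
    - [0,0,0]
    - [0,0,0]

```text
time: 14.3
ee_pos: [0.6335, -0.1381, 0.0153]
eef_rot: [1.0, -0.03, 0.0, 0.0]
ft_force: [-2.5, -0.0, 1.0]
width: 0.0347
grip_force: 1.0
```

Emit:
play_rows:
  claw: [0.6,0.6]
  delta_pos:
    - [0.005,0,0]
    - [0.005,0,0]
  delta_rot:
    - [0,0,0]
    - [0,0,0]

```text
time: 14.5
ee_pos: [0.6346, -0.1382, 0.0151]
eef_rot: [1.0, -0.03, -0.001, 0.0]
ft_force: [-8.8, 1.0, 6.8]
width: 0.0348
grip_force: 4.5
```

Emit:
play_rows:
  claw: [0.6,0.6]
  delta_pos:
    - [0.004,0,0]
    - [0,0,0]
  delta_rot:
    - [0,0,0]
    - [0,0,0]

```text
time: 14.7
ee_pos: [0.6347, -0.1382, 0.0151]
eef_rot: [1.0, -0.03, -0.002, 0.0]
ft_force: [-10.5, 1.2, 7.0]
width: 0.0347
grip_force: 4.9
```

Emit:
play_rows:
  claw: [0.6,0.6]
  delta_pos:
    - [0.004,0,0]
    - [0,0,0]
  delta_rot:
    - [0,0,0]
    - [0,0,0]

```text
time: 14.9
ee_pos: [0.6348, -0.1382, 0.015]
eef_rot: [1.0, -0.03, -0.002, 0.0]
ft_force: [-12.4, 1.8, 9.2]
width: 0.0347
grip_force: 6.7
```

Square plinth home: x stalled at 0.6348 with the force rising to 12 N. Back off, rise, and turn for the round one.

Emit:
play_rows:
  claw: [0.6,0.6,0.6,0.6,0.6,0.6,0.6]
  delta_pos:
    - [-0.02,0,0]
    - [-0.05,0,0]
    - [-0.05,0,0]
    - [0,0,-0.1]
    - [0,0,-0.2]
    - [0,0,-0.2]
    - [0,0,-0.1]
  delta_rot:
    - [0,0,0]
    - [0,0,0]
    - [0,0,0]
    - [0,0,0]
    - [0,0,0]
    - [0,0,0]
    - [0,0,0]

```text
time: 15.6
ee_pos: [0.6139, -0.137, 0.1391]
eef_rot: [1.0, -0.03, 0.002, 0.001]
ft_force: [0.3, -0.1, 0.4]
width: 0.0351
grip_force: 0.0
```

Emit:
play_rows:
  claw: [0.3,0.3,0.3,0.3,0.3,0.3]
  delta_pos:
    - [0,0,0]
    - [0,0,0]
    - [0,0,0]
    - [0,0,0]
    - [0,0,0]
    - [0,0,0]
  delta_rot:
    - [0,0,-0.0451]
    - [0,0,-0.0451]
    - [0,0,-0.0451]
    - [0,0,-0.0451]
    - [0,0,-0.0451]
    - [0,0,-0.0451]

```text
time: 16.2
ee_pos: [0.6125, -0.137, 0.1352]
eef_rot: [0.922, 0.387, 0.0, 0.0]
ft_force: [0.4, -0.0, -0.7]
width: 0.06
grip_force: 0.0
```

Emit:
play_rows:
  claw: [0.3,0.3,0.3,0.3,0.3,0.3,0.3]
  delta_pos:
    - [0,0,0]
    - [0,0,0]
    - [0,0,0]
    - [0,0,0]
    - [0,0,0]
    - [0,0,0]
    - [0,0,0]
  delta_rot:
    - [0,0,-0.0451]
    - [0,0,-0.0451]
    - [0,0,-0.0451]
    - [0,0,-0.0451]
    - [0,0,-0.0451]
    - [0,0,-0.0451]
    - [0,0,0]

```text
time: 16.9
ee_pos: [0.6125, -0.1371, 0.1351]
eef_rot: [0.682, 0.732, -0.0, 0.0]
ft_force: [-0.4, 0.9, 0.5]
width: 0.061
grip_force: 0.0
```

```bash
cat >> h.py <<'E'
def red(n,z,x0,x1,y0,y1,a=15):
    i,K,T=cam(n); h=cv2.cvtColor(i,cv2.COLOR_BGR2HSV)
    m=((h[...,0]<6)|(h[...,0]>174))&(h[...,1]>150)&(h[...,2]>90)
    k,l,st,ce=cv2.connectedComponentsWithStats(m.astype(np.uint8))
    for j in range(1,k):
        if st[j,4]>a:
            w=unproj(K,T,ce[j],z)[0]
            if y0<w[1]<y1 and x0<w[0]<x1: print(n,st[j,4],ce[j].round(1),w.round(4))
E
python3 - <<'E'
from h import *
s=r.read_state();print(s["ee_pos"],s["eef_rot"],s["joint_positions"].round(2))
red("scene",.04,.3,.8,-.25,.6);red("side",.04,.3,.8,-.25,.6)
E
```

```text
[ 0.61247504 -0.13705575  0.13506687] [ 6.81630906e-01  7.31696175e-01 -8.25162599e-05  8.98507847e-05] [ 0.76  0.53 -0.84  1.53  0.41  1.26 -0.06]
scene 403 [357.4 108.1] [0.4434 0.4874 0.04  ]
scene 287 [323.1 125.8] [0.3678 0.3282 0.04  ]
scene 32 [358.3 134.1] [0.5119 0.3619 0.04  ]
scene 61 [338.4 252.1] [ 0.6942 -0.1427  0.04  ]
side 44 [309.8 158.8] [ 0.6972 -0.1448  0.04  ]
side 95 [255.2 288.4] [0.5129 0.3601 0.04  ]
side 895 [305.8 312.9] [0.3523 0.3378 0.04  ]
side 1013 [241.8 348.8] [0.4249 0.5141 0.04  ]
```

Emit:
play_rows:
  claw: [0.3,0.3,0.3,0.3,0.3,0.3,0.3]
  delta_pos:
    - [0.2208,-0.025,0]
    - [0.2208,-0.025,0]
    - [0.2208,-0.025,0]
    - [0.2208,-0.025,0]
    - [0.2208,-0.025,0]
    - [0.2208,-0.025,0]
    - [0.2208,-0.025,0]
  delta_rot:
    - [0,0,0]
    - [0,0,0]
    - [0,0,0]
    - [0,0,0]
    - [0,0,0]
    - [0,0,0]
    - [0,0,0]

```text
time: 17.7
ee_pos: [0.5563, 0.1706, 0.1354]
eef_rot: [0.684, 0.73, 0.0, 0.001]
ft_force: [0.7, 1.8, 0.9]
width: 0.0609
grip_force: 0.0
```

Emit:
play_rows:
  claw: [0.3,0.3,0.3,0.3,0.3,0.3,0.3,0.3]
  delta_pos:
    - [0.2208,-0.025,0]
    - [0.2208,-0.025,0]
    - [0.2208,-0.025,0]
    - [0.2208,-0.025,0]
    - [0.2208,-0.025,0]
    - [0.2208,-0.025,0]
    - [0,0,0]
    - [0,0,0]
  delta_rot:
    - [0,0,0]
    - [0,0,0]
    - [0,0,0]
    - [0,0,0]
    - [0,0,0]
    - [0,0,0]
    - [0,0,0]
    - [0,0,0]

```text
time: 18.5
ee_pos: [0.5076, 0.4327, 0.135]
eef_rot: [0.682, 0.731, -0.0, -0.0]
ft_force: [0.1, -0.3, 1.1]
width: 0.0608
grip_force: 0.0
```

Emit:
play_rows:
  claw: [0.3,0.3,0.3,0.3,0.3,0.3]
  delta_pos:
    - [0,0,0.15]
    - [0,0,0.15]
    - [0,0,0.15]
    - [0,0,0.1]
    - [0,0,0.05]
    - [0,0,0]
  delta_rot:
    - [0,0,0]
    - [0,0,0]
    - [0,0,0]
    - [0,0,0]
    - [0,0,0]
    - [0,0,0]

```text
time: 19.1
ee_pos: [0.5089, 0.4304, 0.0143]
eef_rot: [0.683, 0.73, -0.001, 0.0]
ft_force: [0.2, 0.4, 0.9]
width: 0.0608
grip_force: 0.0
```

Emit:
play_rows:
  claw: [0.3,0.3,0.3,0.3,0.3,0.3,0.3,0.3]
  delta_pos:
    - [-0.04,0,0]
    - [-0.04,0,0]
    - [-0.04,0,0]
    - [-0.04,0,0]
    - [-0.05,0,0]
    - [-0.06,0,0]
    - [-0.06,0,0]
    - [-0.06,0,0]
  delta_rot:
    - [0,0,0]
    - [0,0,0]
    - [0,0,0]
    - [0,0,0]
    - [0,0,0]
    - [0,0,0]
    - [0,0,0]
    - [0,0,0]

```text
time: 19.9
ee_pos: [0.5143, 0.3526, 0.0154]
eef_rot: [0.682, 0.731, 0.0, 0.0]
ft_force: [-0.0, 3.1, 2.6]
width: 0.0608
grip_force: 1.9
```

Emit:
play_rows:
  claw: [0.3,0.3,0.3,0.3,0.3,0.3,0.3,0.3]
  delta_pos:
    - [-0.07,0,0]
    - [-0.07,0,0]
    - [-0.07,0,0]
    - [-0.07,0,0]
    - [-0.07,0,0]
    - [-0.06,0,0]
    - [-0.04,0,0]
    - [-0.02,0,0]
  delta_rot:
    - [0,0,0]
    - [0,0,0]
    - [0,0,0]
    - [0,0,0]
    - [0,0,0]
    - [0,0,0]
    - [0,0,0]
    - [0,0,0]

```text
time: 20.7
ee_pos: [0.5207, 0.2585, 0.015]
eef_rot: [0.683, 0.731, -0.0, 0.0]
ft_force: [-0.7, 2.5, 1.3]
width: 0.0608
grip_force: 1.6
```

```bash
python3 - <<'E'
from h import *
s=r.read_state();print(s["ee_pos"],s["eef_rot"],s["ft_force"])
red("scene",.04,.3,.8,-.25,.6);red("side",.04,.3,.8,-.25,.6)
E
```

```text
[0.52070533 0.25854141 0.01504263] [ 6.82750754e-01  7.30651286e-01 -2.74664085e-04  1.77893003e-04] [-0.67565147  2.53371372  1.30696562]
scene 28 [366.4 111.1] [0.4838 0.4911 0.04  ]
scene 347 [319.7 128. ] [0.3615 0.3112 0.04  ]
scene 37 [343.  160.7] [0.5223 0.2118 0.04  ]
scene 60 [338.4 252.1] [ 0.6945 -0.1425  0.04  ]
side 891 [305.8 313. ] [0.3522 0.3379 0.04  ]
side 1015 [241.9 348.8] [0.4246 0.5141 0.04  ]
```

Emit:
play_rows:
  claw: [0.3,0.3,0.3,0.3,0.3,0.3,0.3,0.3]
  delta_pos:
    - [-0.06,0,0]
    - [-0.07,0,0]
    - [-0.07,0,0]
    - [-0.05,0,0]
    - [-0.035,0,0]
    - [-0.02,0,0]
    - [0.1,0,0]
    - [0.1,0,-0.15]
  delta_rot:
    - [0,0,0]
    - [0,0,0]
    - [0,0,0]
    - [0,0,0]
    - [0,0,0]
    - [0,0,0]
    - [0,0,0]
    - [0,0,0]

```text
time: 21.6
ee_pos: [0.5202, 0.2368, 0.0423]
eef_rot: [0.683, 0.73, -0.003, -0.001]
ft_force: [0.4, -0.4, 0.8]
width: 0.0609
grip_force: 0.0
```

Emit:
play_rows:
  claw: [0.6,0.6,0.6,0.6,0.6,0.6,0.6,0.6]
  delta_pos:
    - [0,0,-0.2]
    - [0,0,-0.1]
    - [0,0,0]
    - [0,0,0]
    - [0,0,0]
    - [0,0,0]
    - [0,0,0]
    - [0,0,0]
  delta_rot:
    - [0,0,0]
    - [0,0,0.0458]
    - [0,0,0.0458]
    - [0,0,0.0458]
    - [0,0,0.0458]
    - [0,0,0.0458]
    - [0,0,0.0458]
    - [0,0,0.0458]

```text
time: 22.4
ee_pos: [0.5218, 0.2386, 0.1051]
eef_rot: [0.951, 0.308, -0.0, 0.0]
ft_force: [0.2, -0.4, 0.8]
width: 0.0351
grip_force: 0.0
```

Emit:
play_rows:
  claw: [0.6,0.6,0.6,0.6,0.6,0.6]
  delta_pos:
    - [0,0,0]
    - [0,0,0]
    - [0,0,0]
    - [0,0,0]
    - [0,0,0]
    - [0,0,0]
  delta_rot:
    - [0,0,0.0458]
    - [0,0,0.0458]
    - [0,0,0.0458]
    - [0,0,0.0458]
    - [0,0,0.0458]
    - [0,0,0]

```text
time: 23.0
ee_pos: [0.5219, 0.2387, 0.1052]
eef_rot: [0.999, -0.045, 0.0, 0.0]
ft_force: [0.2, -0.2, 0.7]
width: 0.0348
grip_force: 0.0
```

```bash
python3 - <<'E'
from h import *
s=r.read_state();print(s["ee_pos"],s["eef_rot"],s["joint_positions"].round(2))
red("scene",.04,.3,.8,-.25,.6);red("side",.04,.3,.8,-.25,.6);red("wrist",.04,.3,.8,-.25,.4)
E
```

```text
[0.52186832 0.23865992 0.10516078] [ 9.99005339e-01 -4.45891815e-02  1.87955131e-05  3.70126276e-04] [ 0.02  0.39 -0.64  1.71  0.26  1.13 -2.36]
scene 31 [366.7 106.1] [0.4721 0.5174 0.04  ]
scene 410 [321.2 128.5] [0.3681 0.3116 0.04  ]
scene 40 [336.5 172.3] [0.5272 0.1502 0.04  ]
scene 60 [338.4 252.1] [ 0.6945 -0.1425  0.04  ]
side 72 [296.9 236.3] [0.5284 0.1486 0.04  ]
side 892 [305.7 313. ] [0.3523 0.3379 0.04  ]
side 1009 [241.9 348.9] [0.4245 0.5143 0.04  ]
wrist 33 [296.2  51. ] [0.6342 0.2457 0.04  ]
wrist 2007 [438.  192.9] [0.5276 0.1492 0.04  ]
```

Emit:
play_rows:
  claw: [0.6,0.6,0.6,0.6,0.6,0.6,0.6,0.6]
  delta_pos:
    - [-0.119,0.153,0]
    - [-0.119,0.153,0]
    - [-0.119,0.153,0]
    - [0,0,0]
    - [0,0,0.15]
    - [0,0,0.15]
    - [0,0,0.15]
    - [0,0,0]
  delta_rot:
    - [0,0,0]
    - [0,0,0]
    - [0,0,0]
    - [0,0,0]
    - [0,0,0]
    - [0,0,0]
    - [0,0,0]
    - [0,0,0]

```text
time: 23.95
ee_pos: [0.4405, 0.153, 0.0123]
eef_rot: [0.999, -0.042, -0.003, 0.001]
ft_force: [-0.3, 0.1, -0.3]
width: 0.0346
grip_force: 0.0
```

Emit:
play_rows:
  claw: [0.6,0.6,0.6,0.6,0.6,0.6,0.6,0.6]
  delta_pos:
    - [0.04,0,0]
    - [0.04,0,0]
    - [0.04,0,0]
    - [0.04,0,0]
    - [0.05,0,0]
    - [0.05,0,0]
    - [0.05,0,0]
    - [0.05,0,0]
  delta_rot:
    - [0,0,0]
    - [0,0,0]
    - [0,0,0]
    - [0,0,0]
    - [0,0,0]
    - [0,0,0]
    - [0,0,0]
    - [0,0,0]

```text
time: 24.75
ee_pos: [0.5154, 0.1472, 0.0151]
eef_rot: [0.999, -0.044, -0.0, 0.0]
ft_force: [-3.2, 0.4, 2.3]
width: 0.0349
grip_force: 1.6
```

```bash
python3 - <<'E'
from h import *
s=r.read_state();print(s["ee_pos"],s["eef_rot"],s["ft_force"])
red("scene",.04,.5,.8,0,.3);red("side",.04,.5,.8,0,.3);red("wrist",.04,.5,.8,0,.3)
E
```

```text
[0.51536802 0.14720688 0.01513585] [ 9.99048796e-01 -4.36059865e-02 -1.33995634e-04  5.88885457e-05] [-3.22299641  0.41279431  2.30400254]
scene 42 [345.6 178.3] [0.5701 0.1432 0.04  ]
wrist 92 [103.   20.2] [0.629  0.2243 0.04  ]
wrist 6386 [319.6 143.6] [0.5728 0.1424 0.04  ]
```

Emit:
play_rows:
  claw: [0.6,0.6,0.6,0.6,0.6,0.6]
  delta_pos:
    - [0.03,0,0]
    - [0.03,0,0]
    - [0.03,0,0]
    - [0.03,0,0]
    - [0.025,0,0]
    - [0.025,0,0]
  delta_rot:
    - [0,0,0]
    - [0,0,0]
    - [0,0,0]
    - [0,0,0]
    - [0,0,0]
    - [0,0,0]

```text
time: 25.5
ee_pos: [0.5489, 0.1443, 0.0151]
eef_rot: [0.999, -0.044, -0.0, 0.0]
ft_force: [-1.3, 0.3, -0.1]
width: 0.0349
grip_force: 0.7
```

Emit:
play_rows:
  claw: [0.6,0.6,0.6,0.6]
  delta_pos:
    - [0.025,0,0]
    - [0.025,0,0]
    - [0.025,0,0]
    - [0.025,0,0]
  delta_rot:
    - [0,0,0]
    - [0,0,0]
    - [0,0,0]
    - [0,0,0]

```text
time: 25.9
ee_pos: [0.5688, 0.1426, 0.0152]
eef_rot: [0.999, -0.044, 0.0, 0.0]
ft_force: [-1.7, -0.7, 0.1]
width: 0.0348
grip_force: 0.7
```

Emit:
play_rows:
  claw: [0.6,0.6,0.6,0.6]
  delta_pos:
    - [0.025,0,0]
    - [0.025,0,0]
    - [0.025,0,0]
    - [0.025,0,0]
  delta_rot:
    - [0,0,0]
    - [0,0,0]
    - [0,0,0]
    - [0,0,0]

```text
time: 26.3
ee_pos: [0.5887, 0.1409, 0.0152]
eef_rot: [0.999, -0.044, -0.0, 0.0]
ft_force: [-1.5, -0.1, -0.9]
width: 0.0349
grip_force: 1.0
```

Emit:
play_rows:
  claw: [0.6,0.6,0.6,0.6,0.6]
  delta_pos:
    - [0.025,0,0]
    - [0.025,0,0]
    - [0.025,0,0]
    - [0.02,0,0]
    - [0.015,0,0]
  delta_rot:
    - [0,0,0]
    - [0,0,0]
    - [0,0,0]
    - [0,0,0]
    - [0,0,0]

```text
time: 26.8
ee_pos: [0.6106, 0.1389, 0.0151]
eef_rot: [0.999, -0.044, 0.0, 0.0]
ft_force: [-2.9, 0.4, -0.6]
width: 0.0348
grip_force: 1.2
```

Emit:
play_rows:
  claw: [0.6,0.6,0.6,0.6,0.6]
  delta_pos:
    - [0.01,0,0]
    - [0.01,0,0]
    - [0.01,0,0]
    - [0.01,0,0]
    - [0.01,0,0]
  delta_rot:
    - [0,0,0]
    - [0,0,0]
    - [0,0,0]
    - [0,0,0]
    - [0,0,0]

```text
time: 27.3
ee_pos: [0.6203, 0.1381, 0.0152]
eef_rot: [0.999, -0.044, 0.0, 0.0]
ft_force: [-2.4, 0.5, -0.2]
width: 0.0351
grip_force: 1.0
```

Emit:
play_rows:
  claw: [0.6,0.6,0.6,0.6]
  delta_pos:
    - [0.01,0,0]
    - [0.01,0,0]
    - [0.01,0,0]
    - [0.01,0,0]
  delta_rot:
    - [0,0,0]
    - [0,0,0]
    - [0,0,0]
    - [0,0,0]

```text
time: 27.7
ee_pos: [0.6284, 0.1374, 0.0152]
eef_rot: [0.999, -0.044, 0.0, 0.0]
ft_force: [-2.3, 0.1, -0.3]
width: 0.0346
grip_force: 0.9
```

Emit:
play_rows:
  claw: [0.6,0.6,0.6,0.6]
  delta_pos:
    - [0.01,0,0]
    - [0.01,0,0]
    - [0.01,0,0]
    - [0.01,0,0]
  delta_rot:
    - [0,0,0]
    - [0,0,0]
    - [0,0,0]
    - [0,0,0]

```text
time: 28.1
ee_pos: [0.6364, 0.1367, 0.0152]
eef_rot: [0.999, -0.044, 0.0, 0.0]
ft_force: [-1.5, 1.3, -1.3]
width: 0.0346
grip_force: 0.7
```

Emit:
play_rows:
  claw: [0.6,0.6,0.6]
  delta_pos:
    - [0.01,0,0]
    - [0.0075,0,0]
    - [0.005,0,0]
  delta_rot:
    - [0,0,0]
    - [0,0,0]
    - [0,0,0]

```text
time: 28.4
ee_pos: [0.6408, 0.1363, 0.0152]
eef_rot: [0.999, -0.044, 0.0, 0.0]
ft_force: [-2.0, 0.2, -1.1]
width: 0.0345
grip_force: 0.8
```

Emit:
play_rows:
  claw: [0.6,0.6,0.6]
  delta_pos:
    - [0.005,0,0]
    - [0.005,0,0]
    - [0.005,0,0]
  delta_rot:
    - [0,0,0]
    - [0,0,0]
    - [0,0,0]

```text
time: 28.7
ee_pos: [0.6437, 0.136, 0.0152]
eef_rot: [0.999, -0.044, 0.0, 0.0]
ft_force: [-1.6, 0.7, -0.5]
width: 0.0342
grip_force: 0.8
```

Emit:
play_rows:
  claw: [0.6,0.6]
  delta_pos:
    - [0.005,0,0]
    - [0.005,0,0]
  delta_rot:
    - [0,0,0]
    - [0,0,0]

```text
time: 28.9
ee_pos: [0.6457, 0.1359, 0.0152]
eef_rot: [0.999, -0.044, 0.0, 0.0]
ft_force: [-1.7, 0.2, -1.4]
width: 0.035
grip_force: 0.8
```

Emit:
play_rows:
  claw: [0.6,0.6]
  delta_pos:
    - [0.004,0,0]
    - [0.002,0,0]
  delta_rot:
    - [0,0,0]
    - [0,0,0]

```text
time: 29.1
ee_pos: [0.6469, 0.1358, 0.0152]
eef_rot: [0.999, -0.044, 0.0, 0.0]
ft_force: [-2.2, 0.2, -1.3]
width: 0.0348
grip_force: 0.8
```

Emit:
play_rows:
  claw: [0.6,0.6]
  delta_pos:
    - [0.004,0,0]
    - [0.002,0,0]
  delta_rot:
    - [0,0,0]
    - [0,0,0]

```text
time: 29.3
ee_pos: [0.6481, 0.1357, 0.0152]
eef_rot: [0.999, -0.044, 0.0, 0.0]
ft_force: [-1.5, 0.8, -0.5]
width: 0.0348
grip_force: 0.8
```

Emit:
play_rows:
  claw: [0.6,0.6]
  delta_pos:
    - [0.004,0,0]
    - [0.002,0,0]
  delta_rot:
    - [0,0,0]
    - [0,0,0]

```text
time: 29.5
ee_pos: [0.649, 0.1355, 0.0151]
eef_rot: [0.999, -0.044, -0.0, 0.0]
ft_force: [-3.2, 0.3, 0.7]
width: 0.0345
grip_force: 1.6
```

Emit:
play_rows:
  claw: [0.6,0.6]
  delta_pos:
    - [0.004,0,0]
    - [0.002,0,0]
  delta_rot:
    - [0,0,0]
    - [0,0,0]

```text
time: 29.7
ee_pos: [0.6494, 0.1354, 0.015]
eef_rot: [0.999, -0.043, -0.001, 0.0]
ft_force: [-7.4, -0.8, 2.9]
width: 0.0346
grip_force: 3.7
```

Emit:
play_rows:
  claw: [0.6,0.6]
  delta_pos:
    - [0.003,0,0]
    - [0.001,0,0]
  delta_rot:
    - [0,0,0]
    - [0,0,0]

```text
time: 29.9
ee_pos: [0.6495, 0.1354, 0.0149]
eef_rot: [0.999, -0.043, -0.002, 0.001]
ft_force: [-10.5, -0.5, 5.5]
width: 0.035
grip_force: 5.0
```

Round plinth seated (stalled at 0.6495, 10 N). Retreat and inspect both holders from the survey pose.

Emit:
play_rows:
  claw: [0.6,0.6,0.6,0.6,0.6,0.6,0.6,0.6]
  delta_pos:
    - [-0.02,0,0]
    - [-0.05,0,0]
    - [-0.04,0,0]
    - [0,0,-0.1]
    - [0,0,-0.2]
    - [0,0,-0.24]
    - [0,0,-0.24]
    - [0,0,-0.24]
  delta_rot:
    - [0,0,0]
    - [0,0,0]
    - [0,0,0]
    - [0,0,0]
    - [0,0,0]
    - [0,0,0]
    - [0,0,0]
    - [0,0,0]

```text
time: 30.7
ee_pos: [0.6286, 0.1374, 0.2214]
eef_rot: [0.999, -0.043, 0.0, 0.0]
ft_force: [1.1, 0.9, 0.2]
width: 0.0348
grip_force: 0.0
```

Emit:
play_rows:
  claw: [0.6,0.6,0.6,0.6,0.6,0.6,0.6]
  delta_pos:
    - [0,0,-0.24]
    - [0,0.2,0]
    - [0,0.2,0]
    - [0,0.2,0]
    - [0,0.1,0]
    - [0,0,0]
    - [0,0,0]
  delta_rot:
    - [0,0,0]
    - [0,0,0]
    - [0,0,0]
    - [0,0,0]
    - [0,0,0]
    - [0,0,0]
    - [0,0,0]

```text
time: 31.4
ee_pos: [0.6168, -0.0018, 0.2674]
eef_rot: [0.999, -0.044, 0.0, -0.0]
ft_force: [-1.4, 0.7, -0.8]
width: 0.0349
grip_force: 0.0
```

```bash
python3 - <<'E'
from h import *
s=r.read_state();print(s["ee_pos"],s["ft_force"])
c=cam("wrist")
cv2.imwrite("pics/fin.png",ortho(*c,.03,.55,.82,-.24,.24,1650))
red("wrist",.04,.55,.8,-.25,.25)
E
```

```text
[ 0.61681075 -0.00183538  0.26739678] [-1.41701649  0.68429702 -0.75410975]
wrist 847 [433.4  98.5] [ 0.6952 -0.1436  0.04  ]
wrist 788 [204.8 111.2] [0.7044 0.1316 0.04  ]
wrist 114 [408.5 193. ] [ 0.5813 -0.1122  0.04  ]
```

View pics/fin.png

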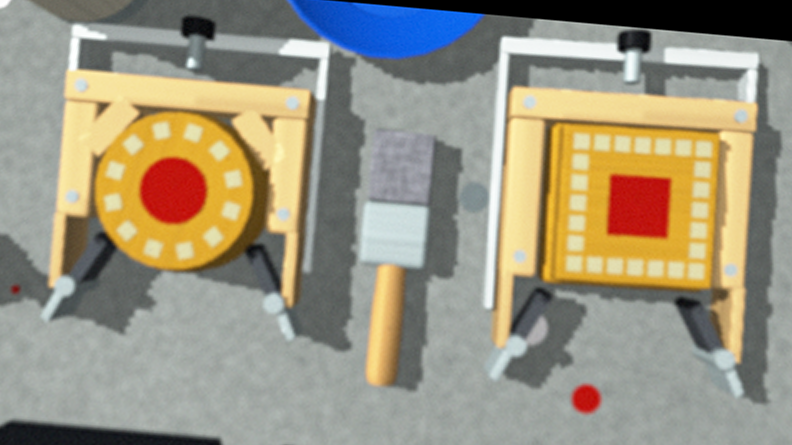

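The plinths sit at (0.7044, 0.1316) and (0.695, -0.144), and the brush hasn't moved. Three catches match their shut look. The round left tip, at about (108,238), is partly covered by the plinth, so I'll check the arm angles numerically.

```bash
python3 - <<'E'
from h import *
w=np.load("w1.npz"); a=ortho(w["i"],w["K"],w["T"],.027,.55,.82,-.24,.24,1650)
c=cam("wrist"); b=ortho(*c,.027,.55,.82,-.24,.24,1650)
for n,(x0,y0,x1,y1) in dict(rl=(70,228,125,285),rr=(240,240,275,300),sl=(515,285,555,345),sr=(672,292,722,352)).items():
    o=[]
    for im in(a,b):
        v=im[y0:y1,x0:x1].max(2)<48
        k,l,st,ce=cv2.connectedComponentsWithStats(v.astype(np.uint8)); j=1+st[1:,4].argmax()
        p=np.argwhere(l==j)[:,::-1].astype(np.float32)
        d=cv2.fitLine(p,cv2.DIST_HUBER,0,.01,.01).ravel()
        o+=[len(p),round(float(np.arctan(d[0]/d[1])),3),(d[2:]+[x0,y0]).round(1)]
    print(n,o)
E
```

```text
rl [547, -0.541, array([100.2, 254.7]), 412, -0.538, array([ 97.5, 260.5])]
rr [186, 0.577, array([263.1, 259.4]), 267, 0.692, array([260.6, 257.8])]
sl [106, -0.543, array([522.3, 312.2]), 66, 1.056, array([542.5, 292.3])]
sr [187, 1.366, array([689.1, 304.9]), 175, 1.493, array([688.4, 303.6])]
```

```bash
python3 -c "
from bench import r
print(r.close_job())"
```

```text
the job is handed in; nothing more can be done
None
```

I handed the job in with both gilt plinths pressed home in their own holders (peak push about 12 N) and all four catches looking shut in the last wrist picture, but no verdict came back; I only measured the round holder's left catch angle and only re-checked the brush among the four bystanders.

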